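# Shut the blast gate of the soldering bench's extraction hood

### The arm

A 6-joint arm with a two-finger parallel gripper is mounted at the origin on the work surface. World frame = base frame: x ahead of the robot, y to its left, z up, the work surface at z = 0. Lengths are in m, angles in degrees, forces in N, time in s.
With the tool pointing down it reaches from about 0.35 to 0.875 m from the base axis. Payload 4.2 kg.
Tool frame: the origin (TCP) lies between the finger pads; the fingertips stand 19 mm ahead of it and the grasp point (between the pads) is the TCP; z points along the fingers, y is the line along which they close (so a half turn about z gives the same grasp; the last joint's range is limited). The gripper opens to 87 mm and grips with 3 to 60 N. Pads are 19 mm wide; open, the fingers measure 117 mm over their backs; the gripper's body (75 mm by 190 mm) begins 51 mm behind the grasp point.
Start: joints at [14.817, 22.042, 0.453, 0, -68.411, -14.817], TCP at [0.625, 0, 0.242] pointing down, gripper open.
Joint ranges: [-179.83, 179.83], [-69.29, 118.12], [-61.27, 80.66], [-181.25, 117.63], [-171.15, -9.14], [-177.46, 177.46]. Speed limits (degrees/s): [159.86, 159.86, 180, 180, 180, 180].

### API

Orientations are given as a 3x3 rotation matrix whose columns are the frame's x, y, z axes.
In Python, from station import r gives the robot as it stands.
- The arm moves only by the tool drive_tool, never from a script. Its argument "steps" is one flat list of numbers, 7 for each row, row after row: the turn, a rotation vector about the tool's x, y, z in rad, then the shift along the tool's x, y, z in m, then the opening, from 0 (shut) to 1 (fully open). A call has 1 to 10 rows; each row shifts and turns the commanded pose from where the row before left it, along the tool's axes as they then stand; what a row does not reach is not made up. A row lasts 1/12 s, in which the tool goes at most 41.7 mm and 7.16 degrees, less where a joint would pass 70% of its speed; a pose out of reach is approached as far as the arm can. A call is refused whole if a number of a shift passes 0.0417 or a number of a turn 0.125, either way. A call with a gripper value outside its range is refused whole. The fingers move at their own pace and stop on an object; the grip force is fixed at half the most. Time passes only in rows, so rows that do not move let the fingers close. It gives the time, the measured TCP pose, the force, the opening and the grip force at its end, in the units of the state.
- r.sense(): the state, without advancing time (a new reading comes with each control period).
- r.capture(name): name is "scene" or "side" or "wrist"; returns the picture (400x640x3 uint8, blue, green, red); there is no depth.
- r.camera_params(name): a dict with "camera_matrix" (3x3 intrinsics, pixels), "extrinsics" (4x4, takes a point from world to camera coordinates). Camera axes: x right, y down, z forward; pixel columns grow to the right and rows downward; lengths in m; the calibration is good to about 2 mm. A picture is of the moment at which its call begins: read the wrist's pose just before it. camera_params takes no time and is no camera call; for the wrist camera it gives the pose at the moment of the call.
- r.finish_job(): hands the job in; it is judged then, once.
The state is a dict: "time_s": time; "joints": joint angles; "joint_velocities": joint speeds; "effort": joint torques, N m; "tcp_pos": TCP position; "ee_rot": TCP orientation; "wrist_force": force on the tool from outside, world axes, zero at the start; "moment": the same for the moment, N m; "gripper_width": opening from 0.0 (shut) to 1.0 (fully open); "gripper_force": force on a finger pad.
Only numpy, scipy, OpenCV 4.12 (cv2) and the standard library are available. Lean on these libraries where they do the work, as an engineer would, in place of code of your own. Each camera call takes 0.05 s, during which the arm holds its last target. There are 200 camera calls.

### The job

The soldering is finished: shut the blast gate under the extraction hood by pushing its drawn-out blade all the way in until the spring catch clicks behind the blade's tongue, firmly but without ramming it. Then give the black grip a firm tug back to check that the catch holds, and let go, with the gate left shut and caught and the other things on the bench left where they lie.

Things in the scene. Friction and masses are not known exactly. Their poses are not given: they have to be found in the camera images.
- gate: Bench extraction hood of bare sheet metal standing on its blast gate. Origin: centre of its round foot on the table, on the upright duct's axis; z up, x is the way the blade is pushed to shut it (the blade sticks out at -x). The gate is an aluminium sandwich 156 mm wide (y), x from -55 to 80 mm, z 40 to 70 mm. Above it the 100 mm duct rises, bends to +y and ends in a cone mouth: up to z 250 mm, y 162 mm, x within 73 mm either side.
- grip: Black upright grip on the blade's outer end, 44 mm long along x, 20 mm wide along y, 44 mm tall, to be pinched across y or pushed on its outer (-x) face. Origin: centre of its foot, on the blade's top face, 56.5 mm above the table; axes as the gate's. At y 0 of the gate, x = -96 mm minus the blade's joint value. With the blade home its inner face meets a rubber buffer on the catch bracket, which gives about 1 mm for each 12 N. More than 35 N on the buffer counts as ramming.
- tongue: Upturned steel tongue with a round bead, 16 mm wide and 10 mm tall, on the blade's outer end at y = -54 mm of the gate. Origin: its foot on the blade's top face; axes as the gate's. Near home its bead lifts the bevelled bolt of the spring catch (2 to 6 N more push over some 25 mm of travel); the bolt then snaps down behind it, with 3 mm of play between bolt and buffer. When the blade is tugged back the bolt stops the tongue and carries the pull.
- blade (a joint): How far the steel blade (124 mm wide, 3 mm thick) is drawn out along -x of the gate, in m; 0.065 to 0.098 at the start, 0.105 at most. It slides with a steady 3 to 7 N of friction and stays where left, so only a tug of more than that (12 N, say) loads the catch. The catch bracket is clamped by hand in long slots: the click comes anywhere between +0.013 and -0.007, and the buffer 3 mm after it.
- bolt (a joint): Lift of the spring catch's steel bolt, in m: 0 when it is down (before and after the click), about 0.006 while the tongue passes under it, 0.012 at most. It stands in a small aluminium housing (40 by 26 mm) with a round pull knob on top, at y = -54 mm of the gate, 98 to 138 mm out on its -x side (10 mm either way with the bracket), its top 102 mm above the table; it overhangs the blade's edge and leaves 31 mm beside the grip.
- spool: Solder spool standing on end, 60 mm across, 48 mm tall, beside the gate. Origin: centre of its underside. Leave alone.
- foil: Roll of copper foil lying flat, 90 mm across, 12 mm tall, beside the gate. Origin: centre of its underside. Leave alone.
- pliers: Pliers lying flat, 155 mm long, 18 mm tall, jaws to their +x, beside the drawn-out blade. Origin: below the pivot. Leave alone.
- iron_stand: Soldering-iron stand with wire coil, 140 by 75 mm, about 150 mm tall. Origin: centre of its underside. Leave alone.
- flux: White bottle, 64 mm across, 150 mm tall. Origin: centre of its underside. Leave alone.
- flux_bowl: Small glass bowl, 68 mm across, 32 mm tall. Origin: centre of its underside. Leave alone.
- glass_panel: Round stained-glass panel, 170 mm across, lying on the plywood soldering board. Origin: centre of its underside. Leave alone.
- flux_brush: Brush, 170 mm long, lying on the table. Leave alone.

How it is judged:
By the outcome, as a careful person would: the job done as asked, in the order asked, and still so for the second after the job is handed in, with the robot touching nothing.
It also fails if it takes over 38 s, if anything falls off the work surface, if the arm or the gripper's body presses on something with over 40 N, if the wrist force passes 120 N, or if a joint passes its speed limit or range.

## Working session

There is one attempt and no reset: what is moved stays moved. The work goes in short steps, Python scripts to look and compute and a tool call to move; the robot and the scene stay as the last step left them, time stands still between calls to the robot, and variables do not carry over. Pictures are saved under pics/ and viewed, at most 10 in all, crops included, and the job is handed in when it is done.

Besides the shell and the picture viewer there is one more tool, called as name(argument=value, ...), one argument or row to a line, values as JSON. drive_tool: Moves the arm, as the interface text tells. Its arguments: {"type":"object","properties":{"steps":{"type":"array"}},"required":["steps"]}

```bash
ls; mkdir -p pics
python3 - <<'E'
from station import r
import cv2,numpy as np
for n in("scene","side"):
    im=r.capture(n);cv2.imwrite(f"pics/{n}0.png",im)
    p=r.camera_params(n);print(n,p["camera_matrix"],p["extrinsics"])
s=r.sense();print(s["time_s"],s["tcp_pos"],s["ee_rot"],s["wrist_force"])
E
```

```text
pics
scene [[426.97425055   0.         325.11668272]
 [  0.         426.97425055 198.18333148]
 [  0.           0.           1.        ]] [[ 0.25833756  0.96599495  0.01074537 -0.16403485]
 [ 0.69878488 -0.17917371 -0.69252904 -0.34244431]
 [-0.66705427  0.18641496 -0.72130997  1.70238123]
 [ 0.          0.          0.          1.        ]]
side [[454.06708131   0.         322.66682235]
 [  0.         454.06708131 203.08097103]
 [  0.           0.           1.        ]] [[-0.9884045  -0.15131307 -0.01268468  0.55519187]
 [-0.09093451  0.6567564  -0.74859999  0.10411373]
 [ 0.12160371 -0.73876612 -0.66290056  1.38336485]
 [ 0.          0.          0.          1.        ]]
0.1 [6.24491819e-01 2.65700757e-05 2.40534092e-01] [[-1.72235857e-04 -9.99997980e-01 -2.00245531e-03]
 [-9.99999982e-01  1.72395005e-04 -7.93039741e-05]
 [ 7.96490272e-05  2.00244161e-03 -9.99997992e-01]] [ 0.04416174  0.00459331 -0.87014405]
```

View pics/scene0.png

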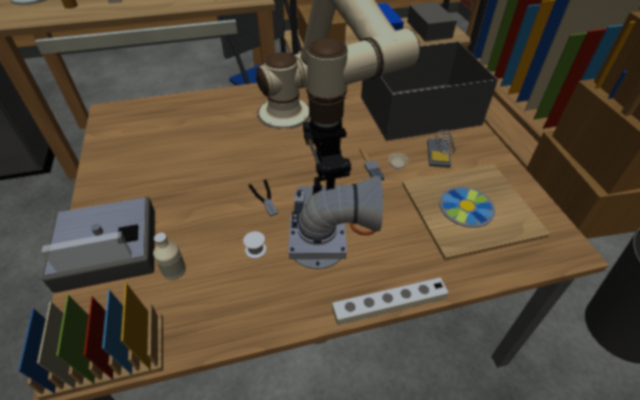

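View pics/side0.png

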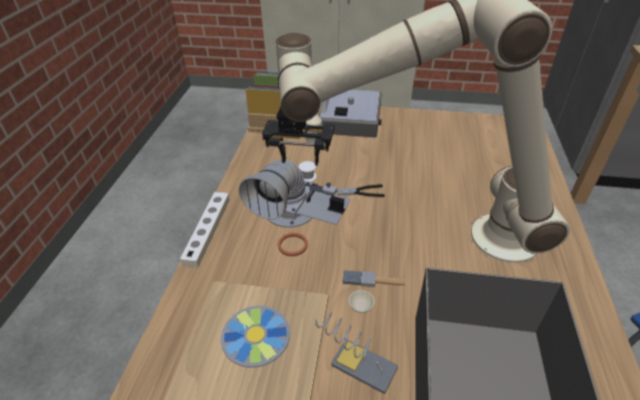

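The scene view shows the gate at about (318,225), with the spool left and the foil right. In the side view the black grip is at about (338,203) on the drawn blade, the duct is at (285,190) and the pliers are at (355,190). Next is the wrist view plus a side crop.

```bash
cat > h.py <<'E'
from station import r
import cv2,numpy as np
def ray(n,uv,z,p=None):
    p=p or r.camera_params(n);K=p["camera_matrix"];E=p["extrinsics"];R=E[:3,:3];c=-R.T@E[:3,3]
    d=R.T@np.linalg.inv(K)@[uv[0],uv[1],1];return c+d*(z-c[2])/d[2]
def pix(n,X,p=None):
    p=p or r.camera_params(n);E=p["extrinsics"];q=p["camera_matrix"]@(E[:3,:3]@X+E[:3,3]);return q[:2]/q[2]
E
python3 - <<'E'
from h import *
im=r.capture("wrist");p=r.camera_params("wrist");print(p)
s=cv2.imread("pics/side0.png")[140:260,220:400]
cv2.imwrite("pics/w0.png",im);cv2.imwrite("pics/sc.png",cv2.resize(s,None,fx=4.4,fy=4.4,interpolation=2))
print(ray("side",(338,203),.08))
E
```

```text
{'camera_matrix': array([[293.75042291,   0.        , 323.09719359],
       [  0.        , 293.75042291, 202.76434541],
       [  0.        ,   0.        ,   1.        ]]), 'extrinsics': array([[-9.99996642e-01, -2.54313469e-04,  2.57911543e-03,
         6.23644883e-01],
       [ 3.98216778e-04,  9.68277522e-01,  2.49876934e-01,
        -2.99830649e-02],
       [-2.56084656e-03,  2.49877122e-01, -9.68274169e-01,
         3.90096721e-01],
       [ 0.00000000e+00,  0.00000000e+00,  0.00000000e+00,
         1.00000000e+00]])}
[0.5126802 0.0032686 0.08     ]
```

View pics/w0.png

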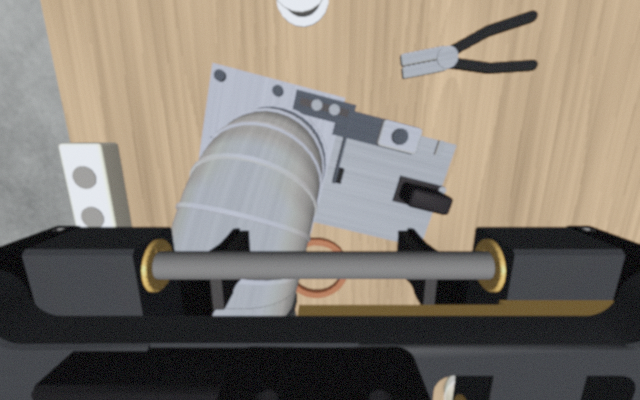

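View pics/sc.png

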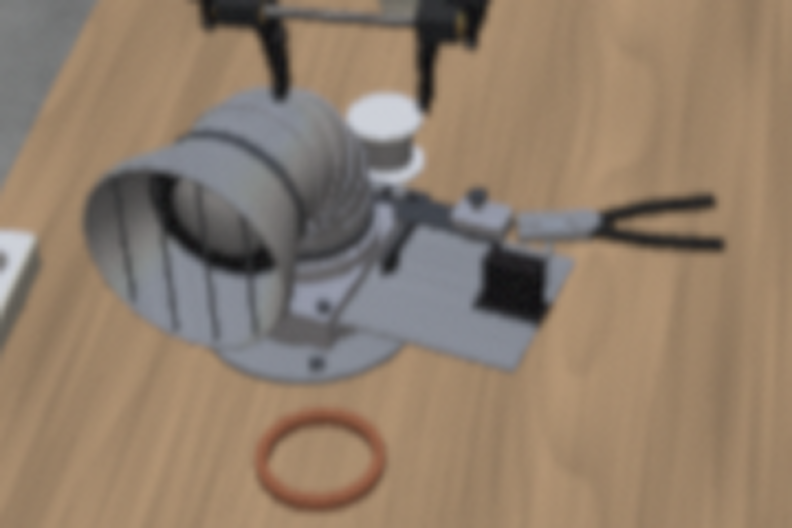

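The wrist view shows everything clearly. The blade runs right and slightly down, with its outer corners at (455,147) and about (413,241). The grip top is near (430,200), the tongue at (437,147), the catch knob at (400,136) and the buffer at (338,175). Next I turn these into positions.

Run:
```python
from h import *
im=cv2.imread("pics/w0.png")
m=(im.max(2)<50).astype(np.uint8); m[225:]=0; m[:,:375]=0; m[:150]=0
n,l,st,c=cv2.connectedComponentsWithStats(m);i=1+st[1:,4].argmax();print(st[i],c[i])
cn=cv2.findContours((l==i).astype(np.uint8),0,2)[0][0];ap=cv2.approxPolyDP(cn,3,True)[:,0];print(ap.tolist())
for a in ap: print(a,ray("wrist",a,.1005)[:2].round(4),ray("wrist",a,.0565)[:2].round(4))
for k,uv,z in[("cornerA",(455,147),.0565),("cornerB",(413,241),.0565),("edge1",(318,222),.0565),("edge2",(395,238),.0565),("tongue",(437,150),.06),("knob",(400,136),.102),("gA",(218,65),.07),("gB",(355,100),.07)]: print(k,ray("wrist",uv,z).round(4))
g=cv2.resize(im[40:250,180:480],None,fx=2.6,fy=2.6,interpolation=2);cv2.imwrite("pics/wz.png",g)
```

```text
[398 182  52  26 499] [416.3987976  191.98396794]
[[398, 193], [405, 202], [420, 207], [411, 202], [416, 189], [449, 199], [436, 188], [404, 182]]
[398 193] [ 0.5499 -0.0052] [0.5383 0.0047]
[405 202] [0.5424 0.004 ] [0.5296 0.0153]
[420 207] [0.527  0.0092] [0.5118 0.0212]
[411 202] [0.5364 0.004 ] [0.5227 0.0153]
[416 189] [ 0.5325 -0.0092] [0.5181 0.    ]
[449 199] [0.4989 0.001 ] [0.4793 0.0117]
[436 188] [ 0.5129 -0.0102] [ 0.4955 -0.0011]
[404 182] [ 0.5448 -0.0162] [ 0.5324 -0.0081]
cornerA [ 0.479  -0.047   0.0565]
cornerB [0.5167 0.0632 0.0565]
edge1 [0.6297 0.0394 0.0565]
edge2 [0.5384 0.0594 0.0565]
tongue [ 0.4998 -0.044   0.06  ]
knob [ 0.552  -0.0601  0.102 ]
gA [ 0.7271 -0.1272  0.07  ]
gB [ 0.5916 -0.0947  0.07  ]
```

View pics/wz.png

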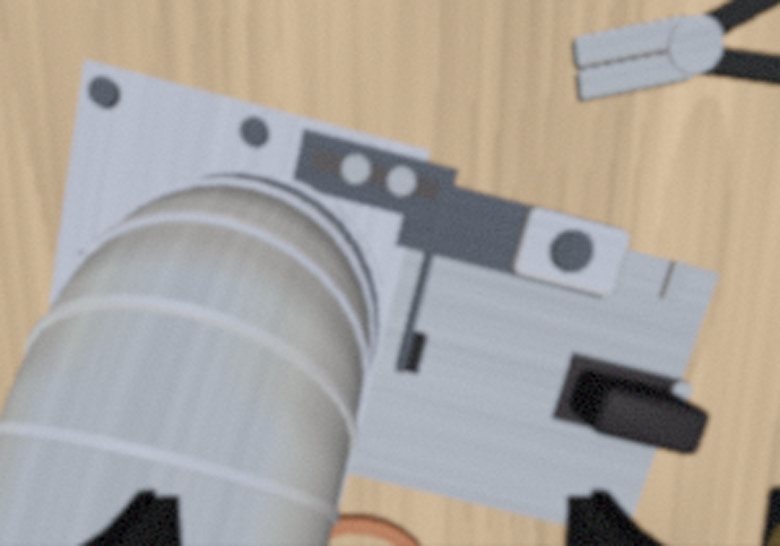

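The crop shows the grip top face as a lighter quadrilateral, about (615,385), (708,416), (690,453), (607,432). The blade end runs from (718,272) to (640,520).

Run:
```python
from h import *
f=lambda x,y,z:ray("wrist",(180+x/2.6,40+y/2.6),z)[:2]
T=np.array([f(*p,.1005) for p in[(615,385),(708,416),(690,453),(607,432)]]);print(T.round(4),T.mean(0),np.linalg.norm(np.diff(T,axis=0),axis=1))
A=f(718,272,.0565);B=f(640,520,.0565);e=f(350,475,.0565);print(A,B,np.linalg.norm(A-B),(A+B)/2)
ya=np.degrees(np.arctan2(*(B-A)));print("yaw from end",-ya)
for P,Q in[(B,e),(f(425,152,.07),f(88,62,.07))]: d=Q-P;print("yaw",np.degrees(np.arctan2(d[1],d[0])))
F=np.array([f(*p,.0565) for p in[(575,355),(555,415)]]);print("foot inner",F)
print("housing corners",[f(*p,.09).round(4) for p in[(540,207),(628,232),(610,297),(517,270)]], "buffer",f(418,352,.085))
```

```text
[[ 0.532  -0.0101]
 [ 0.4955  0.002 ]
 [ 0.5008  0.0167]
 [ 0.5336  0.0083]] [0.51547399 0.0042334 ] [0.03850118 0.0156956  0.03387726]
[ 0.47805537 -0.04959464] [0.50113168 0.06194358] 0.11390034944014832 [0.48959353 0.00617447]
yaw from end -11.689094873763407
yaw -9.308607824784096
yaw -14.091027608447156
foot inner [[ 0.53598943 -0.0143039 ]
 [ 0.54304     0.01242935]]
housing corners [array([ 0.5617, -0.0751]), array([ 0.5284, -0.0662]), array([ 0.5332, -0.0421]), array([ 0.5692, -0.0522])] buffer [ 0.60575158 -0.02021218]
```

drive_tool(
  steps=[0, 0, 0, 0, 0.04, -0.01, 1, 0, 0, 0, 0, 0.04, -0.01, 1, 0, 0, 0, 0, 0.04, -0.01, 1, 0, 0, 0.121, 0, 0, 0, 0.46, 0, 0, 0.121, 0, 0, 0, 0.46, 0, 0, 0.121, 0, 0, 0, 0.46, 0, 0, 0.121, 0, 0, 0, 0.46, 0, 0, 0.121, 0, 0, 0, 0.46, 0, 0, 0.121, 0, 0, 0, 0.46, 0, 0, 0.121, 0, 0, 0, 0.46],
)

```text
time_s: 0.98
tcp_pos: [0.5047, 0.0, 0.2713]
ee_rot: [[-0.753, -0.658, -0.001], [-0.658, 0.753, 0.0], [0.0, 0.0, -1.0]]
wrist_force: [-0.5, -0.1, -0.9]
gripper_width: 0.553
gripper_force: 0.0
```

drive_tool(
  steps=[0, 0, 0.121, 0, 0, 0, 0.46, 0, 0, 0.121, 0, 0, 0, 0.46, 0, 0, 0.121, 0, 0, 0, 0.46, 0, 0, 0.121, 0, 0, 0, 0.46, 0, 0, 0.121, 0, 0, 0, 0.46, 0, 0, 0.121, 0, 0, 0, 0.46, 0, 0, 0.121, 0, 0, 0, 0.46, 0, 0, 0.121, 0, 0, 0, 0.46, 0, 0, 0, 0, 0, 0, 0.46, 0, 0, 0, 0, 0, 0, 0.46],
)

```text
time_s: 1.82
tcp_pos: [0.5048, -0.0, 0.2713]
ee_rot: [[-0.971, 0.239, -0.001], [0.239, 0.971, -0.0], [0.0, -0.0, -1.0]]
wrist_force: [0.0, -0.3, 0.7]
gripper_width: 0.463
gripper_force: 0.0
```

Run:
```python
from h import *
s=r.sense();print(s["time_s"],s["tcp_pos"],s["ee_rot"].round(3),s["joints"],s["gripper_width"],s["wrist_force"])
p=r.camera_params("wrist");print(p["extrinsics"].tolist());cv2.imwrite("pics/w1.png",r.capture("wrist"))
```

```text
1.8167 [ 5.04789935e-01 -2.56600533e-05  2.71340348e-01] [[-0.971  0.239 -0.001]
 [ 0.239  0.971 -0.   ]
 [ 0.    -0.    -1.   ]] [ 1.84495254e+01  9.02238160e+00 -1.32247210e+01 -5.43359224e-03
 -6.77820104e+01 -1.22266556e+02] 0.46334610857864295 [ 0.02309599 -0.25899045  0.70489929]
[[0.2384311210193221, 0.9711593209120181, 0.0004170553646264888, -0.12003614743182997], [0.9408681777751744, -0.23110066261065187, 0.2477086106515877, -0.5119333525015151], [0.2406609078755659, -0.05866904760284939, -0.9688344906504321, 0.2966410504798267], [0.0, 0.0, 0.0, 1.0]]
```

View pics/w1.png

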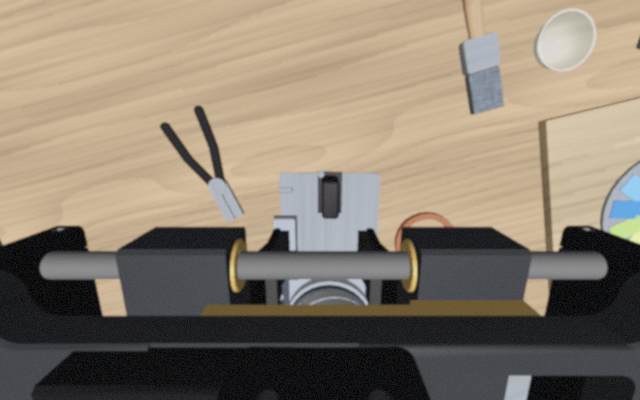

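The grip's dark top is at about (330,197), between blade edges at columns 281 and 380. The blade end is level at row 172, so the tool yaw matches the gate.

Run:
```python
from h import *
im=cv2.imread("pics/w1.png");p=r.camera_params("wrist");s=r.sense();R=s["ee_rot"];t=s["tcp_pos"]
m=(im.max(2)<75).astype(np.uint8);m[225:]=0;m[:165]=0;m[:,:305]=0;m[:,355:]=0
n,l,st,c=cv2.connectedComponentsWithStats(m);i=1+st[1:,4].argmax();print(st[i],c[i])
g=im[165:228,318:345].max(2);print(g[::3].tolist() if 0 else g[:,12].tolist());print(g[32].tolist())
X=lambda uv,z:(R.T@(ray("wrist",uv,z,p)-t)).round(4)
print("blade end L,R",X((281,172),.0565),X((380,172),.0565))
x,y,w,h=st[i][:4]
for uv in[(c[i][0],y),(c[i][0],y+h),(x,y+h/2),(x+w,y+h/2)]: print(uv,X(uv,.1005),X(uv,.0565))
```

```text
[320 175  20  43 571] [330.00700525 196.83362522]
[209, 208, 205, 203, 199, 191, 157, 114, 89, 80, 63, 32, 22, 11, 22, 31, 36, 50, 68, 75, 83, 81, 80, 81, 80, 81, 81, 82, 76, 74, 76, 76, 74, 77, 72, 76, 76, 75, 76, 74, 76, 71, 68, 71, 72, 72, 73, 72, 67, 66, 63, 65, 79, 127, 171, 186, 190, 189, 188, 189, 189, 190, 190]
[116, 80, 80, 65, 58, 59, 72, 74, 77, 77, 79, 77, 74, 78, 78, 77, 77, 71, 64, 57, 50, 65, 97, 143, 175, 186, 191]
blade end L,R [ 0.0151 -0.0518  0.2149] [0.0151 0.0694 0.2149]
(np.float64(330.00700525394046), np.int32(175)) [0.0183 0.0071 0.1709] [0.0114 0.0082 0.2149]
(np.float64(330.00700525394046), np.int32(218)) [-0.0301  0.0074  0.1709] [-0.0438  0.0085  0.2149]
(np.int32(320), np.float64(196.5)) [-0.0055 -0.0037  0.1709] [-0.0157 -0.0042  0.2149]
(np.int32(340), np.float64(196.5)) [-0.0054  0.0182  0.1709] [-0.0157  0.0209  0.2149]
```

drive_tool(
  steps=[0, -0.125, 0, 0, 0, 0, 0.46, 0, -0.125, 0, 0, 0.008, 0, 0.46, 0, 0, 0, 0.009, 0, 0.0355, 0.46, 0, 0, 0, 0.009, 0, 0.0355, 0.46, 0, 0, 0, 0.009, 0, 0.0355, 0.46, 0, 0, 0, 0, 0, 0, 0.46, 0, 0, 0, 0, 0, 0, 0.46],
)

```text
time_s: 2.45
tcp_pos: [0.5064, 0.0072, 0.1608]
ee_rot: [[-0.942, 0.24, 0.237], [0.232, 0.971, -0.062], [-0.244, -0.003, -0.97]]
wrist_force: [0.3, -0.0, -0.1]
gripper_width: 0.46
gripper_force: 0.0
```

Run:
```python
from h import *
s=r.sense();print(s["time_s"],s["tcp_pos"],s["ee_rot"].round(3).tolist())
im=r.capture("wrist");cv2.imwrite("pics/w2.png",im)
for X in[(.516,.005,.1005),(.516,.005,.0565)]:print(pix("wrist",np.array(X)))
```

```text
2.45 [0.50636571 0.00722338 0.16077706] [[-0.942, 0.24, 0.237], [0.232, 0.971, -0.062], [-0.244, -0.003, -0.97]]
[322.24671982 213.13739222]
[322.36372596 186.92169602]
```

View pics/w2.png

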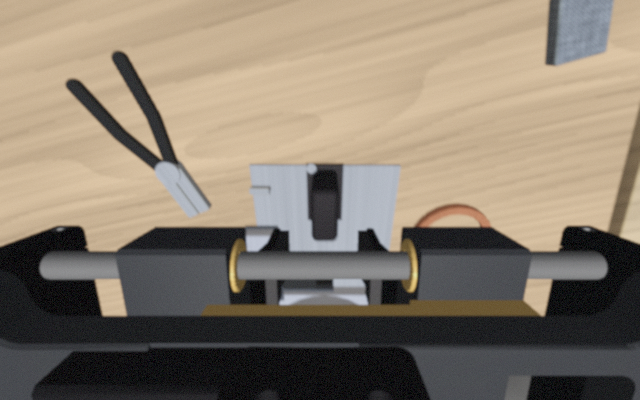

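The grip at column 324 is centred between the fingers (275 and 372), with the housing clear on the left. I descend, then close.

drive_tool(
  steps=[0, 0, 0, 0.0045, 0, 0.018, 0.4, 0, 0, 0, 0.0045, 0, 0.018, 0.4, 0, 0, 0, 0.0045, 0, 0.018, 0.4, 0, 0, 0, 0.0045, 0, 0.0175, 0.4, 0, 0, 0, 0, 0, 0, 0.4, 0, 0, 0, 0, 0, 0, 0.4],
)

```text
time_s: 3.0
tcp_pos: [0.5088, 0.0077, 0.0896]
ee_rot: [[-0.94, 0.241, 0.243], [0.234, 0.97, -0.06], [-0.25, 0.0, -0.968]]
wrist_force: [0.4, -0.2, 0.8]
gripper_width: 0.4
gripper_force: 0.0
```

drive_tool(
  steps=[0, 0, 0, 0, 0, 0, 0.1, 0, 0, 0, 0, 0, 0, 0.1, 0, 0, 0, 0, 0, 0, 0.1, 0, 0, 0, 0, 0, 0, 0.1, 0, 0, 0, 0, 0, 0, 0.1],
)

```text
time_s: 3.42
tcp_pos: [0.5081, 0.0072, 0.0897]
ee_rot: [[-0.94, 0.242, 0.242], [0.235, 0.97, -0.061], [-0.249, -0.0, -0.968]]
wrist_force: [0.1, -4.1, 5.5]
gripper_width: 0.232
gripper_force: 30.0
```

drive_tool(
  steps=[0, 0, 0, -0.0048, 0, 0.0012, 0.1, 0, 0, 0, -0.0048, 0, 0.0012, 0.1, 0, 0, 0, -0.0048, 0, 0.0012, 0.1, 0, 0, 0, -0.0048, 0, 0.0012, 0.1],
)

```text
time_s: 3.75
tcp_pos: [0.5266, 0.0025, 0.0897]
ee_rot: [[-0.94, 0.242, 0.241], [0.234, 0.97, -0.061], [-0.249, -0.001, -0.969]]
wrist_force: [-5.2, 0.2, 8.3]
gripper_width: 0.226
gripper_force: 30.0
```

drive_tool(
  steps=[0, 0, 0, -0.0048, 0, 0.0012, 0.1, 0, 0, 0, -0.0048, 0, 0.0012, 0.1, 0, 0, 0, -0.0048, 0, 0.0012, 0.1, 0, 0, 0, -0.0048, 0, 0.0012, 0.1],
)

```text
time_s: 4.08
tcp_pos: [0.5455, -0.0023, 0.0897]
ee_rot: [[-0.94, 0.242, 0.24], [0.234, 0.97, -0.061], [-0.248, -0.001, -0.969]]
wrist_force: [-11.1, 2.9, 12.0]
gripper_width: 0.227
gripper_force: 30.0
```

drive_tool(
  steps=[0, 0, 0, -0.0026, 0, -0.0004, 0.1, 0, 0, 0, -0.0024, 0, 0.0006, 0.1, 0, 0, 0, -0.0024, 0, 0.0006, 0.1],
)

```text
time_s: 4.33
tcp_pos: [0.5513, -0.0037, 0.0897]
ee_rot: [[-0.941, 0.242, 0.238], [0.234, 0.97, -0.061], [-0.246, -0.001, -0.969]]
wrist_force: [-10.7, 4.8, 6.9]
gripper_width: 0.224
gripper_force: 30.0
```

drive_tool(
  steps=[0, 0, 0, -0.0024, 0, 0.0006, 0.1, 0, 0, 0, -0.0024, 0, 0.0006, 0.1],
)

```text
time_s: 4.5
tcp_pos: [0.5562, -0.0049, 0.0898]
ee_rot: [[-0.941, 0.242, 0.238], [0.234, 0.97, -0.061], [-0.246, -0.001, -0.969]]
wrist_force: [-9.0, 4.1, 6.2]
gripper_width: 0.227
gripper_force: 30.0
```

drive_tool(
  steps=[0, 0, 0, -0.0024, 0, 0.0006, 0.1, 0, 0, 0, -0.0024, 0, 0.0006, 0.1],
)

```text
time_s: 4.67
tcp_pos: [0.5611, -0.0062, 0.0897]
ee_rot: [[-0.941, 0.242, 0.238], [0.234, 0.97, -0.061], [-0.246, -0.001, -0.969]]
wrist_force: [-5.1, 2.7, 5.4]
gripper_width: 0.229
gripper_force: 30.0
```

drive_tool(
  steps=[0, 0, 0, -0.0019, 0, 0.0005, 0.1, 0, 0, 0, -0.0019, 0, 0.0005, 0.1],
)

```text
time_s: 4.83
tcp_pos: [0.565, -0.0071, 0.0898]
ee_rot: [[-0.941, 0.242, 0.239], [0.234, 0.97, -0.061], [-0.246, -0.001, -0.969]]
wrist_force: [-7.0, 2.5, 4.6]
gripper_width: 0.226
gripper_force: 30.0
```

drive_tool(
  steps=[0, 0, 0, -0.0019, 0, 0.0005, 0.1],
)

```text
time_s: 4.92
tcp_pos: [0.5669, -0.0076, 0.0898]
ee_rot: [[-0.941, 0.242, 0.238], [0.234, 0.97, -0.061], [-0.246, -0.001, -0.969]]
wrist_force: [-6.9, 1.8, 5.6]
gripper_width: 0.231
gripper_force: 30.0
```

drive_tool(
  steps=[0, 0, 0, -0.0019, 0, 0.0005, 0.1],
)

```text
time_s: 5.0
tcp_pos: [0.5689, -0.0081, 0.0898]
ee_rot: [[-0.941, 0.242, 0.239], [0.234, 0.97, -0.061], [-0.246, -0.001, -0.969]]
wrist_force: [-6.4, 2.0, 4.0]
gripper_width: 0.225
gripper_force: 30.0
```

drive_tool(
  steps=[0, 0, 0, -0.001, 0, 0.0002, 0.1],
)

```text
time_s: 5.08
tcp_pos: [0.57, -0.0084, 0.0898]
ee_rot: [[-0.94, 0.242, 0.239], [0.234, 0.97, -0.061], [-0.246, -0.001, -0.969]]
wrist_force: [-4.9, 1.5, 3.1]
gripper_width: 0.228
gripper_force: 30.0
```

drive_tool(
  steps=[0, 0, 0, -0.0019, 0, 0.0005, 0.1],
)

```text
time_s: 5.17
tcp_pos: [0.5719, -0.0088, 0.0898]
ee_rot: [[-0.94, 0.242, 0.239], [0.234, 0.97, -0.06], [-0.246, -0.001, -0.969]]
wrist_force: [-5.5, 1.2, 3.4]
gripper_width: 0.229
gripper_force: 30.0
```

drive_tool(
  steps=[0, 0, 0, -0.0019, 0, 0.0005, 0.1],
)

```text
time_s: 5.25
tcp_pos: [0.5739, -0.0093, 0.0898]
ee_rot: [[-0.94, 0.242, 0.239], [0.234, 0.97, -0.06], [-0.246, -0.001, -0.969]]
wrist_force: [-5.0, 1.6, 3.1]
gripper_width: 0.224
gripper_force: 30.0
```

drive_tool(
  steps=[0, 0, 0, -0.001, 0, 0.0002, 0.1],
)

```text
time_s: 5.33
tcp_pos: [0.5749, -0.0096, 0.0898]
ee_rot: [[-0.94, 0.242, 0.239], [0.234, 0.97, -0.061], [-0.246, -0.001, -0.969]]
wrist_force: [-8.5, 4.4, 7.0]
gripper_width: 0.225
gripper_force: 30.0
```

drive_tool(
  steps=[0, 0, 0, -0.001, 0, 0.0002, 0.1],
)

```text
time_s: 5.42
tcp_pos: [0.5752, -0.0097, 0.0898]
ee_rot: [[-0.941, 0.242, 0.238], [0.235, 0.97, -0.061], [-0.245, -0.001, -0.969]]
wrist_force: [-12.5, 6.6, 10.6]
gripper_width: 0.226
gripper_force: 30.0
```

drive_tool(
  steps=[0, 0, 0, -0.001, 0, 0.0002, 0.1],
)

```text
time_s: 5.5
tcp_pos: [0.5756, -0.0098, 0.0898]
ee_rot: [[-0.941, 0.242, 0.237], [0.235, 0.97, -0.061], [-0.245, -0.002, -0.97]]
wrist_force: [-14.8, 8.8, 11.7]
gripper_width: 0.226
gripper_force: 30.0
```

Run:
```python
from h import *
a=r.capture("side")[160:240,260:380];b=r.capture("wrist")[110:250,200:440]
a=cv2.resize(a,(780,520),interpolation=2)
cv2.imwrite("pics/s1.png",a);s=r.sense();print(s["tcp_pos"],s["wrist_force"])
```

```text
[ 0.5755521  -0.00977054  0.08976822] [-12.26354067   6.00842108   7.99969925]
```

View pics/s1.png

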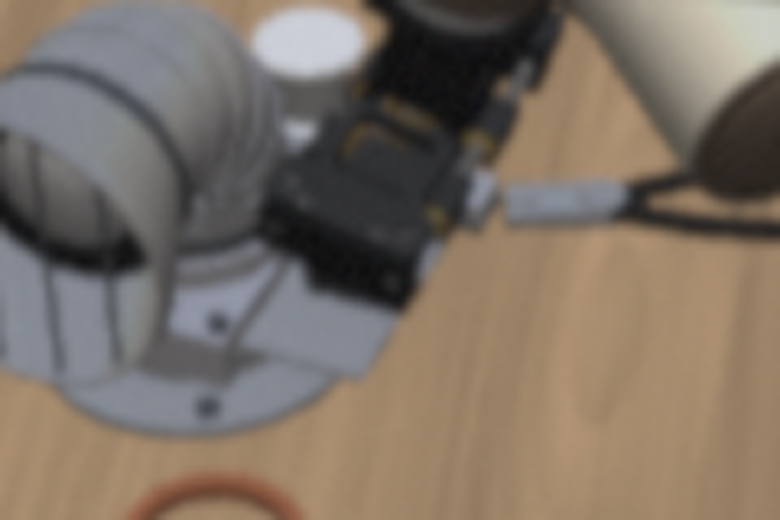

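The blade is far in, with about 69 mm travelled against a predicted 71 mm to the buffer, and the grip is still held. One more small press, then the tug.

drive_tool(
  steps=[0, 0, 0, -0.0015, 0, 0.0004, 0.1, 0, 0, 0, 0, 0, 0, 0.1],
)

```text
time_s: 5.77
tcp_pos: [0.5762, -0.01, 0.0898]
ee_rot: [[-0.941, 0.242, 0.236], [0.234, 0.97, -0.061], [-0.244, -0.002, -0.97]]
wrist_force: [-16.3, 8.4, 11.9]
gripper_width: 0.228
gripper_force: 30.0
```

drive_tool(
  steps=[0, 0, 0, 0.0019, 0, -0.0005, 0.1, 0, 0, 0, 0.0019, 0, -0.0005, 0.1, 0, 0, 0, 0.0019, 0, -0.0005, 0.1],
)

```text
time_s: 6.02
tcp_pos: [0.5738, -0.0092, 0.0898]
ee_rot: [[-0.94, 0.242, 0.24], [0.234, 0.97, -0.06], [-0.248, -0.0, -0.969]]
wrist_force: [5.6, -6.0, -3.5]
gripper_width: 0.233
gripper_force: 30.0
```

drive_tool(
  steps=[0, 0, 0, 0.001, 0, -0.0002, 0.1, 0, 0, 0, 0.001, 0, -0.0002, 0.1],
)

```text
time_s: 6.18
tcp_pos: [0.5726, -0.0089, 0.0898]
ee_rot: [[-0.94, 0.242, 0.241], [0.234, 0.97, -0.06], [-0.249, -0.0, -0.969]]
wrist_force: [4.4, -6.1, -2.3]
gripper_width: 0.231
gripper_force: 30.0
```

drive_tool(
  steps=[0, 0, 0, 0.001, 0, -0.0002, 0.1],
)

```text
time_s: 6.27
tcp_pos: [0.5717, -0.0087, 0.0898]
ee_rot: [[-0.94, 0.242, 0.241], [0.235, 0.97, -0.06], [-0.249, 0.0, -0.969]]
wrist_force: [4.0, -5.5, -1.2]
gripper_width: 0.226
gripper_force: 30.0
```

drive_tool(
  steps=[0, 0, 0, 0.001, 0, -0.0002, 0.1],
)

```text
time_s: 6.35
tcp_pos: [0.5712, -0.0085, 0.0898]
ee_rot: [[-0.94, 0.242, 0.242], [0.234, 0.97, -0.06], [-0.249, 0.0, -0.968]]
wrist_force: [11.1, -10.7, -7.6]
gripper_width: 0.228
gripper_force: 30.0
```

drive_tool(
  steps=[0, 0, 0, 0.001, 0, -0.0002, 0.1],
)

```text
time_s: 6.43
tcp_pos: [0.5711, -0.0084, 0.0898]
ee_rot: [[-0.939, 0.242, 0.243], [0.234, 0.97, -0.06], [-0.25, 0.001, -0.968]]
wrist_force: [15.6, -14.2, -10.1]
gripper_width: 0.229
gripper_force: 30.0
```

drive_tool(
  steps=[0, 0, 0, 0.0015, 0, -0.0004, 0.1, 0, 0, 0, 0, 0, 0, 0.1, 0, 0, 0, 0, 0, 0, 0.1],
)

```text
time_s: 6.68
tcp_pos: [0.5708, -0.0084, 0.0899]
ee_rot: [[-0.939, 0.242, 0.244], [0.235, 0.97, -0.06], [-0.252, 0.001, -0.968]]
wrist_force: [17.5, -14.6, -11.2]
gripper_width: 0.229
gripper_force: 30.0
```

The catch holds against about 20 N. Relax, release and back off.

drive_tool(
  steps=[0, 0, 0, -0.0019, 0, 0.0005, 0.1, 0, 0, 0, -0.0015, 0, 0.0004, 0.1, 0, 0, 0, 0, 0, 0, 0.4, 0, 0, 0, 0, 0, 0, 0.4, 0, 0, 0, 0, 0, 0, 0.4, 0, 0, 0, 0, 0, 0, 0.4],
)

```text
time_s: 7.18
tcp_pos: [0.5706, -0.0077, 0.0892]
ee_rot: [[-0.94, 0.241, 0.24], [0.234, 0.97, -0.059], [-0.248, 0.0, -0.969]]
wrist_force: [-0.5, 1.1, 0.8]
gripper_width: 0.38
gripper_force: 0.0
```

drive_tool(
  steps=[0, 0, 0, -0.0025, 0, -0.01, 0.4, 0, 0, 0, -0.0025, 0, -0.01, 0.4, 0, 0, 0, -0.005, 0, -0.02, 0.4, 0, 0, 0, 0, 0, -0.035, 0.4, 0, 0, 0, 0, 0, -0.035, 0.4, 0, 0, 0, 0.03, 0, -0.02, 0.4, 0, 0, 0, 0.03, 0, -0.02, 0.4, 0, 0, 0, 0, 0, 0, 0.4, 0, 0, 0, 0, 0, 0, 0.4],
)

```text
time_s: 7.93
tcp_pos: [0.4868, 0.0132, 0.2235]
ee_rot: [[-0.94, 0.24, 0.243], [0.233, 0.971, -0.058], [-0.25, 0.002, -0.968]]
wrist_force: [0.2, 0.2, -0.2]
gripper_width: 0.396
gripper_force: 0.0
```

Run:
```python
from h import *
a=r.capture("wrist");cv2.imwrite("pics/w3.png",cv2.resize(a[100:300,180:480],(780,520),interpolation=2))
s=r.sense();print(s["time_s"],s["tcp_pos"],s["wrist_force"])
```

```text
7.9833 [0.4875111  0.01310106 0.2227945 ] [ 0.36593765 -0.1590494  -0.29091711]
```

View pics/w3.png

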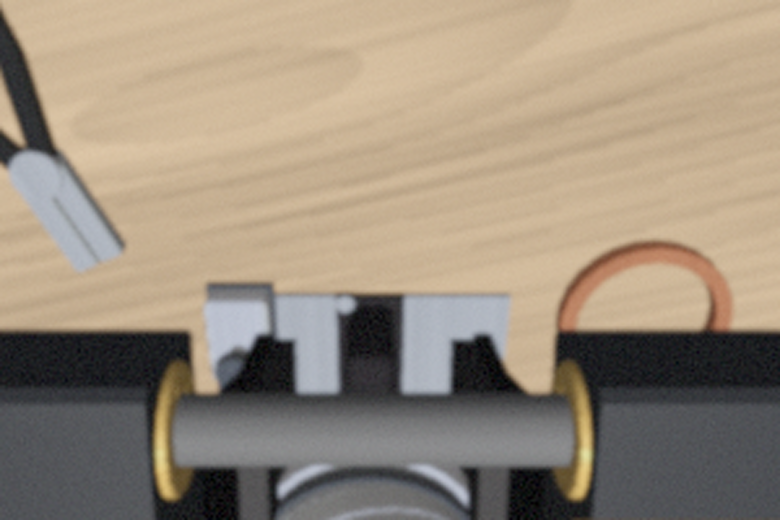

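The view shows the blade end at row 293, just short of the housing's outer edge at row 285, so the tongue is hidden under the housing, as it should be when caught. The pliers and foil have not moved. I hand in.

```bash
python3 -c "
from station import r
print(r.finish_job())"
```

```text
the job is handed in; nothing more can be done
None
```

The blast gate is pushed fully shut and released: the catch held against a tug of about 20 N, and I handed the job in at about 8 s. I judged it caught from the tug and from the last picture, where the blade end sits just inside the catch housing; the click itself didn't stand out in the force readings.

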